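# Balance the loaded centrifuge rotor

### The arm

A 7-joint arm with a two-finger parallel gripper is mounted at the origin on a cart in front of the work surface, level with it; the furniture and walls round the work are solid. World frame = base frame: x ahead of the robot, y to its left, z up, the work surface at z = 0. Lengths are in m, angles in rad, forces in N, time in s.
With the tool pointing down it reaches from about 0.4 to 0.85 m from the base axis. Payload 6.9 kg.
Tool frame: the origin (TCP) lies midway between the tips of the shut fingers; the grasp point (between the pads) lies 19 mm behind it; z points along the fingers, y is the line along which they close (so a half turn about z gives the same grasp; the last joint's range is limited). The gripper opens to 85 mm and grips with 20 to 120 N. Pads are 22 mm wide; open, the fingers measure 114 mm over their backs; the gripper's body (76 mm by 85 mm) begins 54 mm behind the grasp point. The pads swing forward as they close: fully open they stand 13 mm farther back than shut.
Start: joints at [-1.206, 0.507, -0.238, 1.5, 0.126, 1.149, -0.155], TCP at [0.16, 0.604, 0.231] pointing down, gripper open.
Joint ranges: [-3.08, 3.08], [-0.24, 2.05], [-1.43, 1.35], [0, 2.5], [-1.52, 4.66], [0.17, 1.96], [-2.89, 2.89]. Speed limits (rad/s): [2.39, 2.39, 3.14, 3.14, 3.14, 3.14, 3.14].

### API

Orientations are given as a unit quaternion [x, y, z, w].
In Python, from bench import get_state, cams, order gives the robot as it stands. The module is installed in compiled form; this text tells all that it offers.
- The arm moves only by the tool drive_tool, never from a script. Its argument "deltas" is a list of rows, each a list of 3 entries, a list of its own where there are three numbers: the closure, from 0 (fully open) to 1 (shut), then the shift along the tool's x, y, z in cm, then the turn about the tool's z in degrees. In form: [[hand, [dx, dy, dz], spin], ...]. A call has 1 to 5 rows; each row is the pose to reach, as a shift and turn from the pose commanded when the call began, along the tool's axes at that moment; what a row does not reach only later rows make up. A row lasts 1/12 s, in which the tool goes at most 41.7 mm and 7.16 degrees, less where a joint would pass 70% of its speed; a pose out of reach is approached as far as the arm can. A call with a gripper value outside its range is refused whole. The fingers move at their own pace and stop on an object; "grip_force" is the grip in N (left out, the last holds). Time passes only in rows, so rows that repeat a pose let the fingers close. It gives the time, the measured TCP pose, the force, the opening and the grip force at its end, in the units of the state.
- get_state(): the state, without advancing time (a new reading comes with each control period).
- cams.get_image(name): name is "scene" or "top" or "wrist"; returns the picture (384x512x3 uint8, blue, green, red); there is no depth.
- cams.camera_params(name): a dict with "fx", "fy", "cx", "cy" (pixels), "position" and "rotation" of the camera in the world. Camera axes: x right, y down, z forward; pixel columns grow to the right and rows downward; lengths in m; the calibration is good to about 2 mm. A picture is of the moment at which its call begins: read the wrist's pose just before it. camera_params takes no time and is no camera call; for the wrist camera it gives the pose at the moment of the call.
- order.job_done(): hands the job in; it is judged then, once.
The state is a dict: "clock": time; "q": joint angles; "joint_vel": joint speeds; "joint_torque": joint torques, N m; "ee_pos": TCP position; "ee_rot": TCP orientation; "ft_force": force on the tool from outside, world axes, zero at the start; "torque": the same for the moment, N m; "finger_gap": finger opening in m; "grasp_force": force on a finger pad.
Only numpy, scipy, OpenCV 4.12 (cv2) and the standard library are available. Lean on these libraries where they do the work, as an engineer would, in place of code of your own. Each camera call takes 0.05 s, during which the arm holds its last target. There are 200 camera calls.

### The job

The six-place centrifuge rotor has been loaded out of balance: every vessel faces one of another kind across the hub. Swap vessels between buckets, parking one in the empty steel tray while you need a free place, until each of the three kinds (tall white bottles, large vials, small vials) sits as a pair in directly opposite buckets. All six vessels must end up in the rotor, upright and fully down on the bucket floors and let go; do not tip any over, and leave the tape roll and the dish where they are.

Things in the scene. Friction and masses are not known exactly. Their poses are not given: they have to be found in the camera images.
- rotor: Metal six-bucket rotor, 220 mm wide, fixed. Origin: foot centre on the bench, z up. Upright buckets (all full at first) at radius 85 mm, 0, 60, .. 300 degrees from its x towards y; opposite ones 170 mm apart. Bore 31 mm, flared to 40 at the mouth; flat floor at z 32, rim z 52 mm. Each bucket takes any one vessel, standing on its floor. Arm tops z 44; black hub nut 28 mm wide, top z 60 mm.
- tray: Empty shallow tray of bare steel, fixed on the bench: 95 x 125 mm (x, y), 14 mm high with a rim flange to 103 x 133 mm; inner floor 91 x 121 mm, 2 mm above the bench. Origin: centre of its underside. A free, level place where vessels can stand for the time being.
- bottle_1: White plastic sample bottle with sloping shoulder and white screw cap, the tallest of the three kinds of vessel: body 25 mm in diameter up to z 47 mm, cap 22 mm in diameter from z 56 to the top at z 70 mm; 30 g. Origin: centre of its flat underside, z up along it. In a bucket it stands 50 mm out of the rim. Its twin is bottle_2.
- bottle_2: White plastic sample bottle with sloping shoulder and white screw cap, the tallest of the three kinds of vessel: body 25 mm in diameter up to z 47 mm, cap 22 mm in diameter from z 56 to the top at z 70 mm; 30 g. Origin: centre of its flat underside, z up along it. In a bucket it stands 50 mm out of the rim. Its twin is bottle_1.
- large_vial_1: Clear glass vial with black screw cap, the large vial: 25 mm in diameter up to z 35 mm, tapering to the cap, 18 mm wide at the top, z 49 mm; 22 g. Origin: centre of its flat underside, z up along it. In a bucket it stands 29 mm out of the rim. Its twin is large_vial_2.
- large_vial_2: Clear glass vial with black screw cap, the large vial: 25 mm in diameter up to z 35 mm, tapering to the cap, 18 mm wide at the top, z 49 mm; 22 g. Origin: centre of its flat underside, z up along it. In a bucket it stands 29 mm out of the rim. Its twin is large_vial_1.
- small_vial_1: Clear glass vial with red screw cap, the small vial, slimmest and shortest of the three kinds: 20 mm in diameter up to z 29 mm, tapering to the cap, 15 mm wide at the top, z 41 mm; 14 g. Origin: centre of its flat underside, z up along it. In a bucket it stands 21 mm out of the rim. Its twin is small_vial_2.
- small_vial_2: Clear glass vial with red screw cap, the small vial, slimmest and shortest of the three kinds: 20 mm in diameter up to z 29 mm, tapering to the cap, 15 mm wide at the top, z 41 mm; 14 g. Origin: centre of its flat underside, z up along it. In a bucket it stands 21 mm out of the rim. Its twin is small_vial_1.
- tape_roll: Roll of yellow tape lying flat on the bench behind the rotor: ring of 81 mm diameter, 19 mm high. Origin: centre of its underside. A bystander, to be left where it is.
- petri_dish: Clear round dish with lid lying on the bench between rotor and tray, on the robot's side: 60 mm in diameter, 14 mm high. Origin: centre of its underside. A bystander, to be left where it is.
Things that resemble listed ones, but are neither listed nor needed, are in the scene too. Leave any blue or yellow look-alike of the small_vial_1 alone.

How it is judged:
At the end, for the whole second after the job is handed in: Each bottle, large vial and small vial stands in a bucket of the rotor directly opposite its twin (the axes of twins more than 157 mm apart, each within 95 mm of the rotor's axis), on the bucket floor (underside within 6 mm of it), upright to 0.15 rad and at rest (horizontal distance between bottle_1 and bottle_2 above 0.157 m and z of bottle_1 in the frame of rotor between 0.026 and 0.038 m and horizontal distance between each of bottle_1, bottle_2, large_vial_1, large_vial_2, small_vial_1, small_vial_2 and rotor below 0.095 m and angle between each of bottle_1, bottle_2, large_vial_1, large_vial_2, small_vial_1, small_vial_2's own z axis and vertical below 0.15 rad and linear speed of each of bottle_1, bottle_2, large_vial_1, large_vial_2, small_vial_1, small_vial_2 below 0.02 m/s and z of bottle_2 in the frame of rotor between 0.026 and 0.038 m and horizontal distance between large_vial_1 and large_vial_2 above 0.157 m and z of large_vial_1 in the frame of rotor between 0.026 and 0.038 m and z of large_vial_2 in the frame of rotor between 0.026 and 0.038 m and horizontal distance between small_vial_1 and small_vial_2 above 0.157 m and z of small_vial_1 in the frame of rotor between 0.026 and 0.038 m and z of small_vial_2 in the frame of rotor between 0.026 and 0.038 m); the robot touches nothing.
It fails at once if a vessel is tipped over (angle between any of bottle_1, bottle_2, large_vial_1, large_vial_2, small_vial_1, small_vial_2's own z axis and vertical above 0.9 rad).
It fails at once if the tape roll or the dish is pushed more than 25 mm from its place (distance of any of tape_roll, petri_dish from where it was at the start of the episode above 0.025 m).
It also fails if it takes over 96 s, if anything falls off the work surface, if the arm or the gripper's body presses on something with over 40 N, if the wrist force passes 120 N, or if a joint passes its speed limit or range.

## Working session

There is one attempt and no reset: what is moved stays moved. The work goes in short steps, Python scripts to look and compute and a tool call to move; the robot and the scene stay as the last step left them, time stands still between calls to the robot, and variables do not carry over. Pictures are saved under pics/ and viewed, at most 14 in all, crops included, and the job is handed in when it is done.

Besides the shell and the picture viewer there is one more tool, called as a command line: name --argument value ..., lists and objects as JSON in quotes. drive_tool: Moves the arm, as the interface text tells. Its arguments: {"type":"object","properties":{"deltas":{"type":"array","items":{"type":"array"}},"grip_force":{"type":"number"}},"required":["deltas"]}

```bash
mkdir -p pics; python3 - <<'E'
from bench import get_state,cams
import cv2
s=get_state();print({k:s[k] for k in('clock','ee_pos','ee_rot','finger_gap')})
for n in('top','scene'):
    cv2.imwrite(f'pics/{n}0.png',cv2.resize(cams.get_image(n),(800,600),interpolation=cv2.INTER_CUBIC)); print(n,cams.camera_params(n))
E
```

```text
{'clock': 0.0, 'ee_pos': array([0.15989402, 0.60367454, 0.23040417]), 'ee_rot': array([ 1.29045306e-01,  9.91638281e-01, -9.03063055e-04, -1.10216978e-04]), 'finger_gap': 0.08515799888163297}
top {'fx': 350.2142564360055, 'fy': 350.2142564360055, 'cx': 257.2148454867232, 'cy': 198.19039467288334, 'position': array([0.39245895, 0.01623686, 0.98722462]), 'rotation': array([ 0.7067014 , -0.70278824,  0.06234774, -0.05267424])}
scene {'fx': 399.70147109051317, 'fy': 399.70147109051317, 'cx': 263.23933680232335, 'cy': 192.44986304682146, 'position': array([-0.0345607 ,  0.37453865,  0.58795625]), 'rotation': array([-0.43625125,  0.78724872, -0.3807965 ,  0.21193942])}
```

View pics/top0.png

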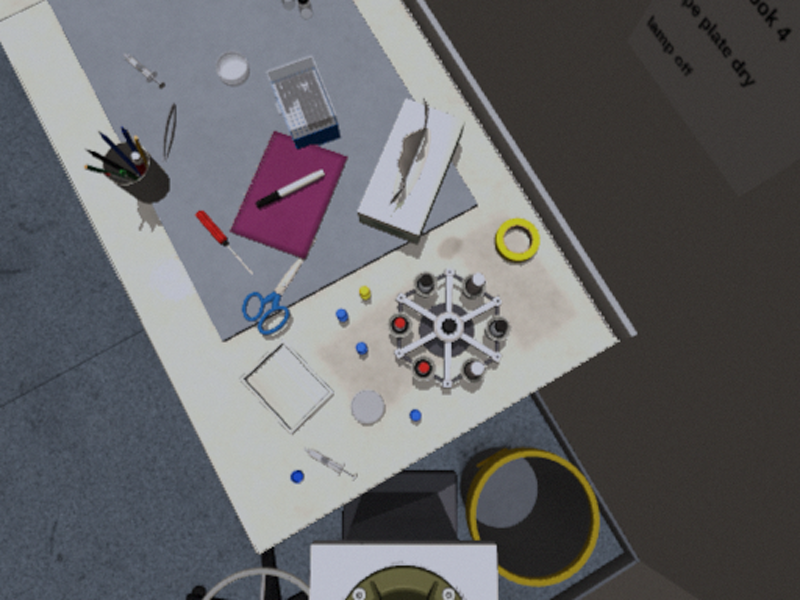

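View pics/scene0.png

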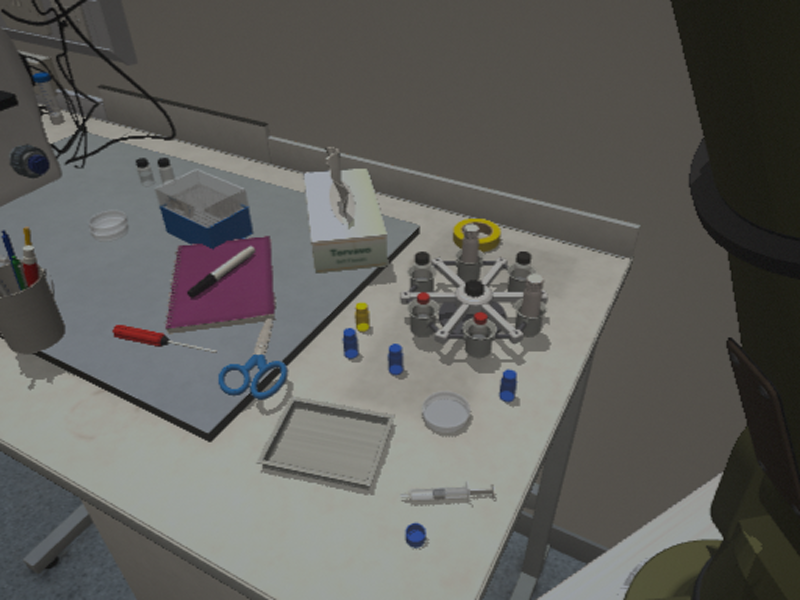

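```bash
python3 - <<'E'
import cv2
from bench import cams
im=cams.get_image('top')
cv2.imwrite('pics/crop1.png',cv2.resize(im[165:255,240:340],(800,720),interpolation=cv2.INTER_CUBIC)[:600] if 0 else cv2.resize(im[168:252,236:336],(700,588),interpolation=cv2.INTER_CUBIC))
E
```

```text
(no output)
```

View pics/crop1.png

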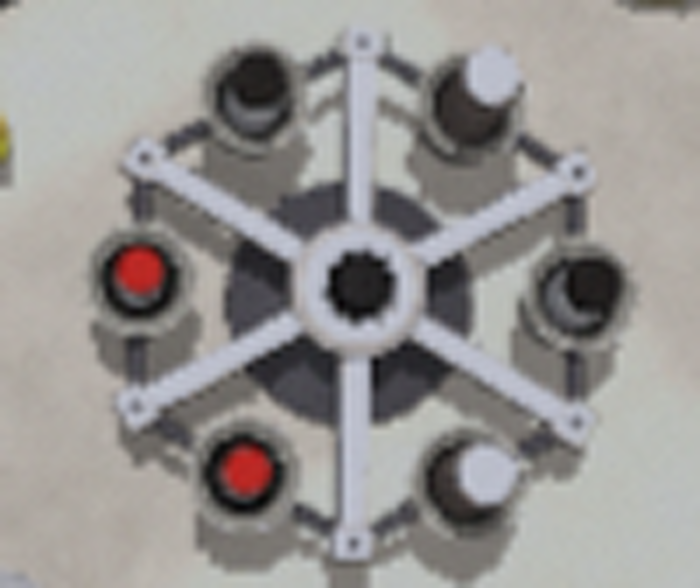

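```bash
cat >h.py <<'E'
import numpy as np
from scipy.spatial.transform import Rotation as R
from scipy.optimize import least_squares
from bench import get_state,cams
def ray(c,u,v,z):
    d=R.from_quat(c['rotation']).apply([(u-c['cx'])/c['fx'],(v-c['cy'])/c['fy'],1]); p=np.array(c['position'])
    return (p+d*(z-p[2])/d[2])[:2]
def tool(target,s=None):
    "delta in cm along tool axes from measured pose to world target"
    s=s or get_state(); return R.from_quat(s['ee_rot']).inv().apply(np.array(target)-s['ee_pos'])*100
E
python3 - <<'E'
from h import *
c=cams.camera_params('top')
caps=dict(A=(140,270,.073),B=(258,80,.081),C=(492,77,.102),D=(594,287,.081),E=(487,473,.102),F=(246,471,.073),hub=(360,285,.06))
P={k:ray(c,236+(x+.5)/7-.5,168+(y+.5)/7-.5,z) for k,(x,y,z) in caps.items()}
for k in P: print(k,P[k].round(4))
K='ABCDEF'
for sg in (1,-1):
  f=lambda p:np.concatenate([p[:2]+.085*np.array([np.cos(p[2]+sg*i*np.pi/3),np.sin(p[2]+sg*i*np.pi/3)])-P[k] for i,k in enumerate(K)])
  r=min((least_squares(f,[*P['hub'],a]) for a in range(6)),key=lambda r:r.cost)
  print(sg,r.x.round(4),r.cost,(r.fun*1000).round(1))
  if r.cost<1e-3:
    for i,k in enumerate(K): print(k,(r.x[:2]+.085*np.array([np.cos(r.x[2]+sg*i*np.pi/3),np.sin(r.x[2]+sg*i*np.pi/3)])).round(4))
for q in((283,345),(332,393),(292,432),(242,380)): print('tray',ray(c,q[0]*.64,q[1]*.64,.014).round(4))
print('dish',ray(c,368*.64,407*.64,.014),'tape',ray(c,518*.64,240*.64,.019))
s=get_state();print(R.from_quat(s['ee_rot']).as_matrix().round(4),s['clock'])
E
```

```text
A [0.5214 0.0083]
B [ 0.5932 -0.0359]
C [ 0.5903 -0.1214]
D [ 0.515  -0.1614]
E [ 0.4443 -0.1169]
F [ 0.4462 -0.0315]
hub [ 0.518  -0.0759]
1 [ 0.5184 -0.0765  0.9075] 0.04311364248339883 [  49.3  -17.8 -106.6   38.3 -156.1   56.7  -48.9   17.9  106.   -38.4
  156.3  -56.8]
-1 [ 0.5184 -0.0765  1.5383] 8.641340447254359e-07 [-0.3  0.2  0.2 -0.5  0.3  0.   0.7 -0.  -0.8  0.4 -0.  -0.1]
A [0.5212 0.0085]
B [ 0.5934 -0.0364]
C [ 0.5906 -0.1214]
D [ 0.5156 -0.1614]
E [ 0.4434 -0.1166]
F [ 0.4462 -0.0316]
tray [0.4873 0.2144]
tray [0.4033 0.1253]
tray [0.3362 0.1929]
tray [0.4252 0.2838]
dish [0.37941896 0.06179395] tape [ 0.68274114 -0.20945729]
[[-9.667e-01  2.559e-01 -3.000e-04]
 [ 2.559e-01  9.667e-01 -1.300e-03]
 [-0.000e+00 -1.400e-03 -1.000e+00]] 0.15
```

drive_tool --deltas '[[0,[-43.9,-54.0,0],0],[0,[-43.9,-54.0,0],0],[0,[-43.9,-54.0,0],0],[0,[-43.9,-54.0,0],0],[0,[-43.9,-54.0,0],0]]' --grip_force 30

```text
clock: 0.57
ee_pos: [0.246, 0.4122, 0.231]
ee_rot: [0.129, 0.992, -0.0, -0.0]
ft_force: [1.5, -0.8, -0.1]
finger_gap: 0.0852
grasp_force: 0.0
```

drive_tool --deltas '[[0,[-30.8,-37.8,0],0],[0,[-30.8,-37.8,0],0],[0,[-30.8,-37.8,0],0],[0,[-30.8,-37.8,0],0],[0,[-30.8,-37.8,0],0]]'

```text
clock: 0.98
ee_pos: [0.3317, 0.2225, 0.2314]
ee_rot: [0.129, 0.992, 0.0, 0.0]
ft_force: [1.3, 0.2, -0.3]
finger_gap: 0.0854
grasp_force: 0.0
```

drive_tool --deltas '[[0,[-17.6,-21.6,0],0],[0,[-17.6,-21.6,0],0],[0,[-17.6,-21.6,0],0],[0,[-17.6,-21.6,0],0],[0,[-17.6,-21.6,0],0]]'

```text
clock: 1.4
ee_pos: [0.4176, 0.0326, 0.2315]
ee_rot: [0.129, 0.992, 0.0, 0.0]
ft_force: [1.7, 0.7, -0.1]
finger_gap: 0.086
grasp_force: 0.0
```

```bash
python3 - <<'E'
from h import *; import cv2
s=get_state();print(s['ee_pos'],s['clock'],tool([.4462,-.0316,.16]))
c=cams.camera_params('wrist');cv2.imwrite('pics/w1.png',cv2.resize(cams.get_image('wrist'),(800,600)));print(c)
E
```

```text
[0.41764743 0.03259214 0.23148054] 1.4 [-4.39924046 -5.47665896  7.14887179]
{'fx': 274.3871625196945, 'fy': 274.3871625196945, 'cx': 254.83932807125393, 'cy': 192.13799323806174, 'position': array([0.34467452, 0.05219949, 0.37469056]), 'rotation': array([0.78313744, 0.60341926, 0.09204894, 0.11877683])}
```

View pics/w1.png

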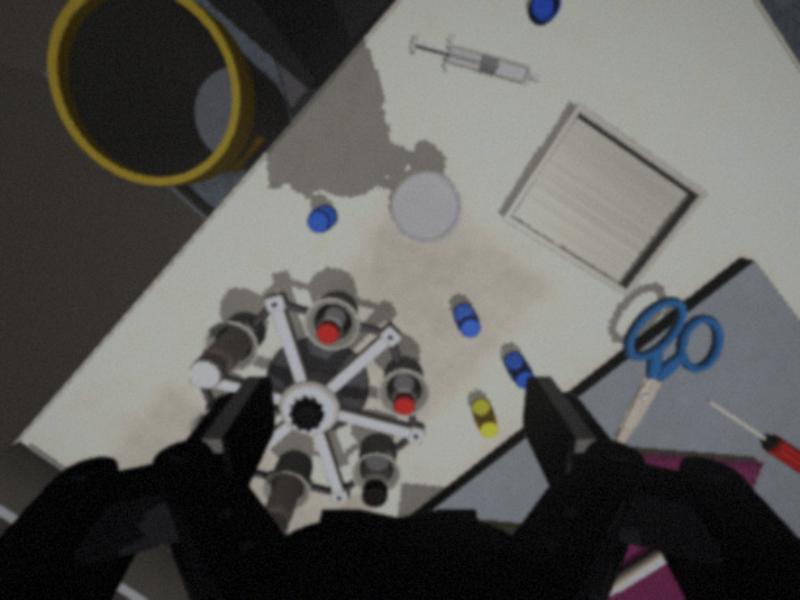

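The wrist view shows the near red cap F at (327,333), white cap E at (206,375), red A at (403,405) and the empty tray at (605,195). I'll cross-check these with the top fit.

```bash
python3 - <<'E'
from h import *
c=cams.camera_params('wrist')
for n,u,v,z in(('F',327,333,.073),('E',206,375,.102),('A',403,405,.073),('B',375,492,.081),('hub',307,413,.06),('tr',577,105,.014),('tr',704,192,.014),('tr',627,287,.014),('tr',503,213,.014)): print(n,ray(c,u*.64,v*.64,z).round(4))
E
```

```text
F [ 0.45   -0.0392]
E [ 0.4481 -0.1235]
A [5.248e-01 2.000e-04]
B [ 0.5937 -0.0427]
hub [ 0.5187 -0.0815]
tr [0.341  0.1889]
tr [0.4331 0.2795]
tr [0.4977 0.2102]
tr [0.4067 0.1182]
```

```bash
python3 - <<'E'
from h import *
c=cams.camera_params('scene')
for n,u,v,z in(('F',480,317,.073),('E',534,280,.102),('A',423,298,.073),('D',523,258,.081),('B',422,258,.081),('C',470,230,.102),('hub',474,286,.06)): print(n,ray(c,u*.64,v*.64,z).round(4))
s=get_state();print(s['ee_pos'],s['joint_vel'].round(2),tool([.447,-.034,.12]))
E
```

```text
F [ 0.4428 -0.0268]
E [ 0.4391 -0.1096]
A [0.5151 0.0139]
D [ 0.5085 -0.1522]
B [ 0.5854 -0.0296]
C [ 0.5832 -0.1116]
hub [ 0.5139 -0.0707]
[0.42078872 0.02449134 0.23160373] [-0.07 -0.02 -0.04  0.03  0.02 -0.   -0.24] [-4.02891928 -4.91312571 11.19221223]
```

drive_tool --deltas '[[0,[-2,-2.5,3],0],[0,[-4,-4.9,6],0],[0,[-4,-4.9,8],0],[0,[-4,-4.9,8],0],[0,[-4,-4.9,8],0]]'

```text
clock: 1.87
ee_pos: [0.4425, -0.0226, 0.1507]
ee_rot: [0.129, 0.992, -0.0, -0.002]
ft_force: [0.4, 0.1, 1.7]
finger_gap: 0.0852
grasp_force: 0.0
```

```bash
python3 - <<'E'
from h import *; import cv2
cams.get_image('scene')
s=get_state();print(s['ee_pos'],s['clock'],s['joint_vel'].round(2))
c=cams.camera_params('wrist');cv2.imwrite('pics/w2.png',cv2.resize(cams.get_image('wrist'),(800,600)));print(c['position'],get_state()['ee_pos'])
E
```

```text
[ 0.44328233 -0.02208911  0.15172485] 1.9167 [-0.01 -0.03 -0.   -0.01  0.   -0.    0.  ]
[ 0.3705016  -0.00257313  0.29506402] [ 0.44379456 -0.02183927  0.15234739]
```

View pics/w2.png

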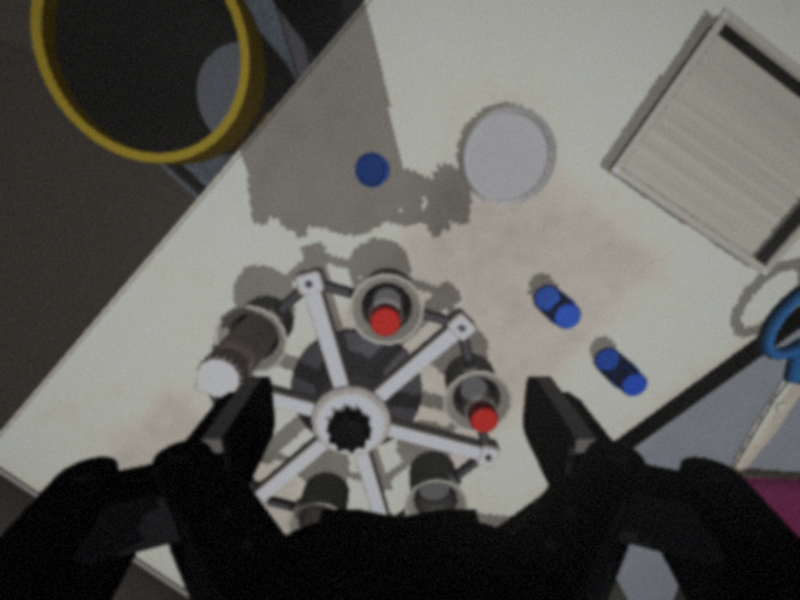

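```bash
python3 - <<'E'
from h import *
c=cams.camera_params('wrist')
P={n:ray(c,u*.64,v*.64,z) for n,u,v,z in(('F',385,320,.073),('E',219,378,.102),('A',483,418,.073),('hub',350,430,.06))}
for n in P: print(n,P[n].round(4))
s=get_state();print(s['ee_pos'],tool([.446,-.033,.056]))
E
```

```text
F [ 0.4471 -0.0296]
E [ 0.4458 -0.1146]
A [0.5217 0.0105]
hub [ 0.5176 -0.0722]
[ 0.44379456 -0.02183927  0.15234739] [-0.49062524 -1.02988496  9.63436923]
```

drive_tool --deltas '[[0,[-0.5,-0.7,3],0],[0.2,[-0.5,-0.7,6],0],[0.3,[-0.5,-0.7,9.0],0],[0.3,[-0.5,-0.7,9.6],0],[0.3,[-0.5,-0.7,9.6],0]]'

```text
clock: 2.38
ee_pos: [0.4461, -0.03, 0.0551]
ee_rot: [0.128, 0.992, 0.0, -0.001]
ft_force: [-0.3, 0.1, 1.0]
finger_gap: 0.0601
grasp_force: 0.0
```

drive_tool --deltas '[[1,[0,0,0],0],[1,[0,0,0],0],[1,[0,0,0],0],[1,[0,0,0],0],[1,[0,0,0],0]]'

```text
clock: 2.8
ee_pos: [0.4478, -0.031, 0.0569]
ee_rot: [0.129, 0.992, 0.0, 0.002]
ft_force: [-0.8, -0.1, 9.4]
finger_gap: 0.0174
grasp_force: 29.1
```

drive_tool --deltas '[[1,[0,0,0],0],[1,[0,0,0],0],[1,[0,0,0],0]]'

```text
clock: 3.05
ee_pos: [0.4478, -0.031, 0.0569]
ee_rot: [0.129, 0.992, 0.0, 0.002]
ft_force: [-0.5, 0.8, 9.9]
finger_gap: 0.0172
grasp_force: 29.1
```

drive_tool --deltas '[[1,[0,0,-1],0],[1,[0,0,-4],0],[1,[0,0,-6.5],0],[1,[0,0,-8],0],[1,[0,0,-8],0]]'

```text
clock: 3.47
ee_pos: [0.4485, -0.0312, 0.1389]
ee_rot: [0.129, 0.992, 0.0, 0.003]
ft_force: [0.3, -0.9, -1.1]
finger_gap: 0.017
grasp_force: 29.4
```

drive_tool --deltas '[[1,[1.2,2.7,0],0],[1,[2.6,6,0],0],[1,[4,9.3,0],0],[1,[5.4,12.6,0],0],[1,[6.8,15.9,0],0]]'

```text
clock: 3.88
ee_pos: [0.4209, 0.1415, 0.1353]
ee_rot: [0.129, 0.992, 0.0, 0.0]
ft_force: [0.2, 0.7, -0.3]
finger_gap: 0.0171
grasp_force: 29.4
```

drive_tool --deltas '[[1,[1.4,3.2,0],0],[1,[2.3,5.2,0],0],[1,[2.6,5.9,0],0],[1,[2.6,5.9,0],0],[1,[2.6,5.9,0],0]]'

```text
clock: 4.3
ee_pos: [0.4114, 0.2029, 0.1351]
ee_rot: [0.129, 0.992, -0.0, -0.0]
ft_force: [0.1, -0.6, 0.3]
finger_gap: 0.0171
grasp_force: 29.4
```

```bash
python3 - <<'E'
from h import *; import cv2
s=get_state();print(s['ee_pos'],s['clock'],s['finger_gap'],s['grasp_force'])
im=cams.get_image('scene');cv2.imwrite('pics/s2.png',cv2.resize(im[150:350,130:380],(800,640))[:600]);print(tool([.413,.204,.027]))
E
```

```text
[0.4113757  0.20290608 0.13507541] 4.3 0.01713649187412491 29.403272797353566
[-0.08714899  0.22583788 10.81414531]
```

View pics/s2.png

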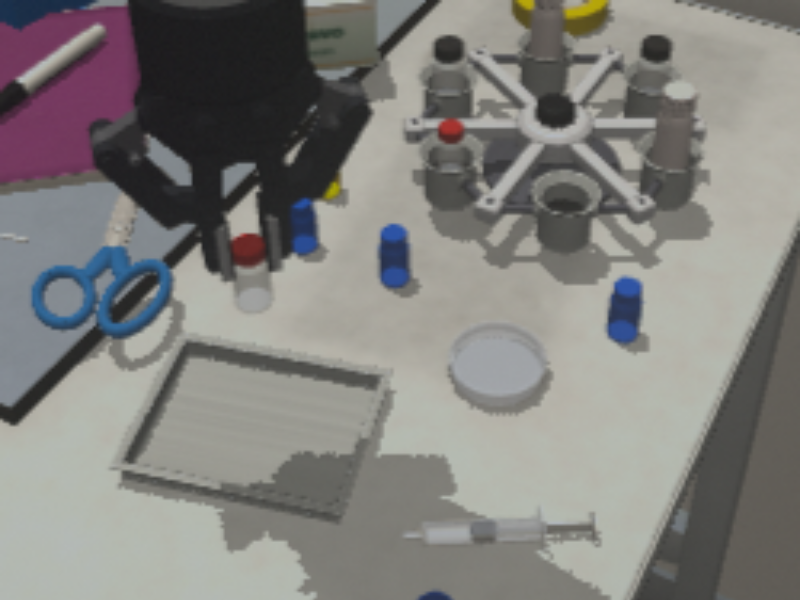

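drive_tool --deltas '[[1,[0,0,4],0],[1,[0,0,7.5],0],[1,[0,0,9.5],0],[1,[0,0,10.3],0],[1,[0,0,10.5],0]]'

```text
clock: 4.77
ee_pos: [0.4111, 0.2017, 0.0291]
ee_rot: [0.13, 0.991, -0.001, -0.001]
ft_force: [0.4, 0.2, 0.1]
finger_gap: 0.0171
grasp_force: 29.4
```

drive_tool --deltas '[[1,[0,0,0.2],0],[1,[0,0,0.3],0],[1,[0,0,0.4],0],[1,[0,0,0.4],0]]'

```text
clock: 5.1
ee_pos: [0.4121, 0.204, 0.0271]
ee_rot: [0.129, 0.992, 0.001, 0.001]
ft_force: [0.3, 1.2, 0.5]
finger_gap: 0.0174
grasp_force: 29.4
```

drive_tool --deltas '[[0.75,[0,0,0],0],[0.6,[0,0,0],0],[0.3,[0,0,0],0],[0.3,[0,0,0],0],[0.3,[0,0,0],0]]'

```text
clock: 5.52
ee_pos: [0.4115, 0.2038, 0.0264]
ee_rot: [0.129, 0.992, 0.0, 0.0]
ft_force: [-0.7, -0.3, -0.8]
finger_gap: 0.0596
grasp_force: 0.0
```

drive_tool --deltas '[[0.3,[0,0,-3],0],[0.3,[0,0,-6.5],0],[0.3,[0,0,-10],0],[0.3,[0,0,-13],0],[0.3,[0,0,-13],0]]'

```text
clock: 5.93
ee_pos: [0.414, 0.205, 0.1615]
ee_rot: [0.129, 0.992, 0.003, 0.004]
ft_force: [0.5, 0.4, -1.3]
finger_gap: 0.0596
grasp_force: 0.0
```

```bash
python3 - <<'E'
from h import *; import cv2
s=get_state();print(s['ee_pos'],s['clock'],s['finger_gap'],s['grasp_force'])
im=cams.get_image('scene');cv2.imwrite('pics/s3.png',cv2.resize(im[150:350,130:380],(500,400)));print(tool([.4445,-.115,.16]))
E
```

```text
[0.41400225 0.20498274 0.16147506] 5.9333 0.05958673610202288 0.0
[-11.22124108 -30.09150221  -0.16747309]
```

View pics/s3.png

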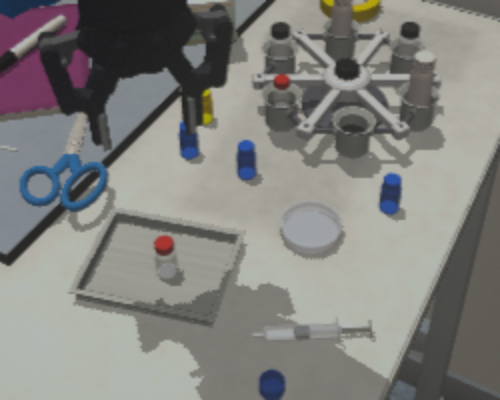

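drive_tool --deltas '[[0.1,[-1.4,-3.8,0],0],[0,[-2.8,-7.5,0],0],[0,[-4.2,-11.2,0],0],[0,[-5.6,-15,0],0],[0,[-7,-18.7,0],0]]'

```text
clock: 6.4
ee_pos: [0.4304, 0.0033, 0.1554]
ee_rot: [0.129, 0.992, -0.0, -0.001]
ft_force: [0.5, 0.3, -0.4]
finger_gap: 0.0852
grasp_force: 0.0
```

drive_tool --deltas '[[0,[-1.4,-3.8,0],0],[0,[-2.8,-7.5,0],0],[0,[-4,-10.4,0],0],[0,[-4.3,-11.3,0],0],[0,[-4.3,-11.3,0],0]]'

```text
clock: 6.82
ee_pos: [0.4432, -0.1182, 0.1553]
ee_rot: [0.132, 0.991, -0.001, -0.001]
ft_force: [-0.3, 0.2, 0.1]
finger_gap: 0.0853
grasp_force: 0.0
```

```bash
python3 - <<'E'
from h import *; import cv2
cams.get_image('top')
s=get_state();print(s['ee_pos'],s['clock'],s['finger_gap'],s['joint_vel'].round(2));print(tool([.4445,-.115,.058]))
c=cams.camera_params('wrist');cv2.imwrite('pics/w3.png',cv2.resize(cams.get_image('wrist'),(800,600)));print(get_state()['ee_pos'])
E
```

```text
[ 0.44320079 -0.1158788   0.15532066] 6.8667 0.08548416320696398 [-0.04 -0.01 -0.03  0.01 -0.    0.   -0.02]
[-0.12186666  0.12092585  9.73181528]
[ 0.44329525 -0.11444383  0.1554112 ]
```

View pics/w3.png

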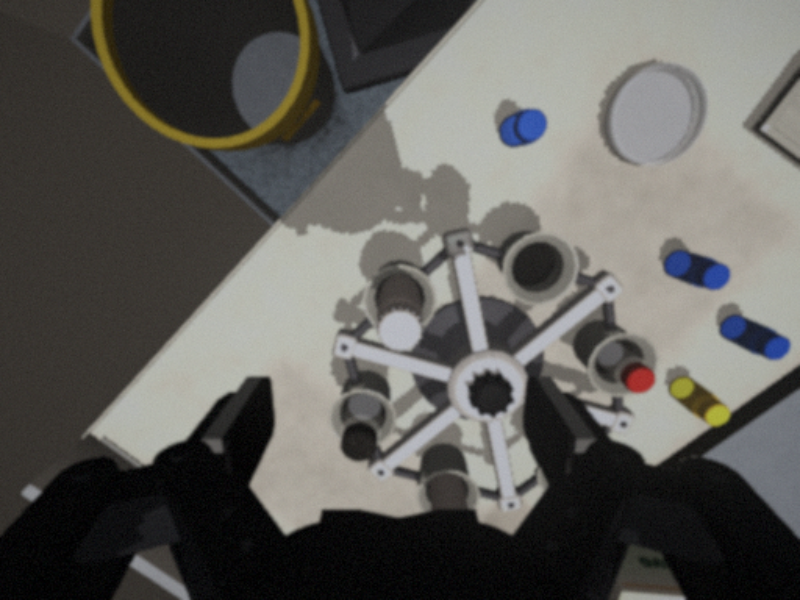

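```bash
python3 - <<'E'
from h import *
c=cams.camera_params('wrist')
for n,u,v,z in(('E',400,330,.102),('D',360,441,.081),('F',540,266,.052),('A',638,378,.073),('hub',490,393,.06)): print(n,ray(c,u*.64,v*.64,z).round(4))
E
```

```text
E [ 0.4444 -0.1133]
D [ 0.5142 -0.156 ]
F [ 0.4453 -0.0281]
A [0.5199 0.0108]
hub [ 0.5153 -0.0735]
```

drive_tool --deltas '[[0,[-0.1,0.1,3],0],[0.2,[-0.1,0.1,6],0],[0.3,[-0.1,0.1,9.0],0],[0.3,[-0.1,0.1,9.7],0],[0.3,[-0.1,0.1,9.7],0]]'

```text
clock: 7.33
ee_pos: [0.4436, -0.1124, 0.0576]
ee_rot: [0.128, 0.992, 0.0, -0.003]
ft_force: [-0.1, 0.5, -0.4]
finger_gap: 0.0593
grasp_force: 0.0
```

drive_tool --deltas '[[0.6,[0,0,0],0],[1,[0,0,0],0],[1,[0,0,0],0],[1,[0,0,0],0],[1,[0,0,0],0]]' --grip_force 35

```text
clock: 7.75
ee_pos: [0.4463, -0.1144, 0.0606]
ee_rot: [0.129, 0.992, 0.0, 0.001]
ft_force: [0.5, 1.2, 8.7]
finger_gap: 0.0238
grasp_force: 34.4
```

drive_tool --deltas '[[1,[0,0,0],0],[1,[0,0,0],0]]'

```text
clock: 7.92
ee_pos: [0.4462, -0.1144, 0.0606]
ee_rot: [0.129, 0.992, 0.0, 0.001]
ft_force: [-0.6, 0.8, 6.4]
finger_gap: 0.0235
grasp_force: 34.4
```

drive_tool --deltas '[[0.5,[0,0,0],0],[0.5,[0,0,0],0],[0.5,[0,0,0.3],0],[0.5,[0,0,0.5],0],[0.5,[0,0,0.5],0]]'

```text
clock: 8.33
ee_pos: [0.4448, -0.1144, 0.0538]
ee_rot: [0.129, 0.992, -0.0, -0.0]
ft_force: [-0.8, 0.7, 0.9]
finger_gap: 0.0429
grasp_force: 0.0
```

drive_tool --deltas '[[0.6,[0,0,0],0],[1,[0,0,0],0],[1,[0,0,0],0],[1,[0,0,0],0],[1,[0,0,0],0]]'

```text
clock: 8.75
ee_pos: [0.4451, -0.1144, 0.0543]
ee_rot: [0.129, 0.992, -0.0, -0.0]
ft_force: [0.2, -0.2, 0.4]
finger_gap: 0.0237
grasp_force: 34.2
```

drive_tool --deltas '[[1,[0,0,0],0],[1,[0,0,0],0]]'

```text
clock: 8.92
ee_pos: [0.4452, -0.1144, 0.0543]
ee_rot: [0.129, 0.992, -0.0, 0.0]
ft_force: [0.6, -0.1, 0.5]
finger_gap: 0.0236
grasp_force: 34.2
```

drive_tool --deltas '[[1,[0,0,-1],0],[1,[0,0,-3],0],[1,[0,0,-5],0],[1,[0,0,-6],0],[1,[0,0,-6],0]]'

```text
clock: 9.33
ee_pos: [0.4464, -0.1148, 0.1162]
ee_rot: [0.129, 0.992, -0.0, 0.002]
ft_force: [0.6, 0.4, 0.4]
finger_gap: 0.0238
grasp_force: 34.3
```

drive_tool --deltas '[[1,[0.5,2,0],0],[1,[1.1,4.8,0],0],[1,[1.7,7.5,0],0],[1,[1.9,8.3,0],0],[1,[1.9,8.3,0],0]]'

```text
clock: 9.75
ee_pos: [0.4477, -0.0267, 0.1135]
ee_rot: [0.127, 0.992, 0.0, -0.001]
ft_force: [-0.3, 0.1, 0.2]
finger_gap: 0.0235
grasp_force: 34.4
```

drive_tool --deltas '[[1,[0,0,0],0],[1,[0,0,2],0],[1,[0,0,3.8],0],[1,[0,0,4.6],0],[1,[0,0,5],0]]'

```text
clock: 10.17
ee_pos: [0.4471, -0.0307, 0.0631]
ee_rot: [0.13, 0.991, -0.0, -0.001]
ft_force: [-0.1, -0.1, 0.7]
finger_gap: 0.0237
grasp_force: 34.4
```

```bash
python3 - <<'E'
from h import *; import cv2
s=get_state();print(s['ee_pos'],s['clock'],s['ft_force'])
im=cams.get_image('scene');cv2.imwrite('pics/s4.png',cv2.resize(im[130:280,210:380],(680,600)))
E
```

```text
[ 0.44712499 -0.03073527  0.06305994] 10.1667 [-0.0875723  -0.09531476  0.70588184]
```

View pics/s4.png

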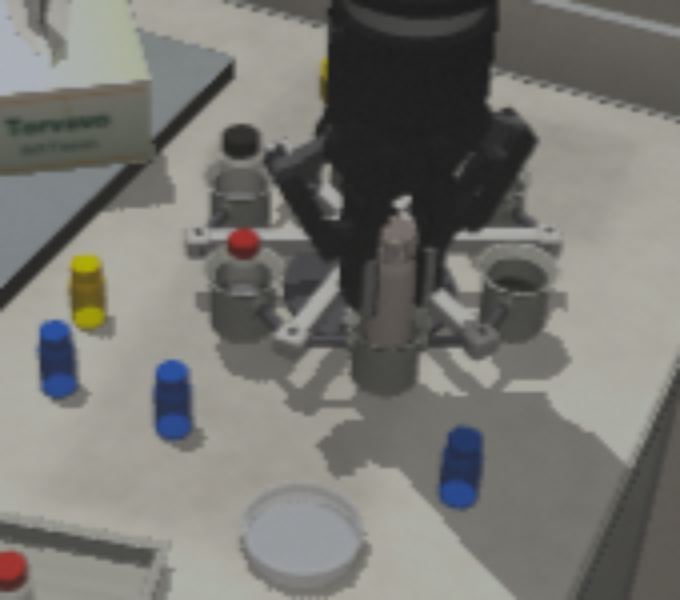

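drive_tool --deltas '[[1,[0,0,0.4],0],[1,[0,0,0.8],0],[1,[0,0,1.0],0],[1,[0,0,1.0],0]]'

```text
clock: 10.55
ee_pos: [0.4482, -0.0295, 0.0544]
ee_rot: [0.129, 0.992, -0.0, 0.0]
ft_force: [0.4, 0.6, 0.6]
finger_gap: 0.0238
grasp_force: 34.4
```

drive_tool --deltas '[[0.7,[0,0,0],0],[0.5,[0,0,0],0],[0.3,[0,0,0],0],[0.3,[0,0,0],0],[0.3,[0,0,0],0]]'

```text
clock: 10.97
ee_pos: [0.4481, -0.0293, 0.0544]
ee_rot: [0.129, 0.992, -0.0, 0.0]
ft_force: [0.3, -0.6, -0.2]
finger_gap: 0.0596
grasp_force: 0.0
```

drive_tool --deltas '[[0.3,[0,0,-2],0],[0.3,[0,0,-5],0],[0.3,[0,0,-8],0],[0.3,[0,0,-9.5],0],[0.3,[0,0,-9.5],0]]'

```text
clock: 11.38
ee_pos: [0.4499, -0.0295, 0.1524]
ee_rot: [0.129, 0.992, 0.0, 0.003]
ft_force: [0.8, 0.3, -1.2]
finger_gap: 0.0598
grasp_force: 0.0
```

```bash
python3 - <<'E'
from h import *
s=get_state();print(s['ee_pos'],s['clock'],s['finger_gap']);print(tool([.5165,-.1585,.155]))
E
```

```text
[ 0.44988181 -0.02948374  0.15242102] 11.3833 0.059816731188015296
[ -9.74402977 -10.76590564  -0.21785591]
```

drive_tool --deltas '[[0.2,[-2.5,-2.7,0],0],[0.2,[-5.2,-5.6,0],0],[0.2,[-7.9,-8.5,0],0],[0.2,[-10,-10.8,0],0],[0.2,[-10,-10.8,0],0]]'

```text
clock: 11.8
ee_pos: [0.5187, -0.1663, 0.1484]
ee_rot: [0.132, 0.991, -0.002, 0.001]
ft_force: [0.4, -0.2, -0.4]
finger_gap: 0.0683
grasp_force: 0.0
```

drive_tool --deltas '[[0.2,[0,0,0],0],[0.2,[0,0,3.5],0],[0.2,[0,0,7],0],[0.2,[0,0,9],0],[0.3,[0,0,9],0]]'

```text
clock: 12.22
ee_pos: [0.5136, -0.1566, 0.055]
ee_rot: [0.128, 0.992, 0.001, -0.004]
ft_force: [0.5, -0.3, -0.5]
finger_gap: 0.06
grasp_force: 0.0
```

drive_tool --deltas '[[0.5,[0,0,0.2],0],[0.5,[0,0,0.5],0],[0.5,[0,0,0.55],0],[0.5,[0,0,0.55],0]]'

```text
clock: 12.55
ee_pos: [0.5177, -0.1593, 0.0549]
ee_rot: [0.129, 0.992, -0.0, 0.001]
ft_force: [1.0, -0.5, -0.3]
finger_gap: 0.0429
grasp_force: 0.0
```

drive_tool --deltas '[[0.6,[0,0,0],0],[1,[0,0,0],0],[1,[0,0,0],0],[1,[0,0,0],0],[1,[0,0,0],0]]'

```text
clock: 12.97
ee_pos: [0.5177, -0.1595, 0.0547]
ee_rot: [0.129, 0.992, -0.0, 0.001]
ft_force: [-0.8, 0.6, 6.2]
finger_gap: 0.0231
grasp_force: 34.2
```

drive_tool --deltas '[[1,[0,0,0],0],[1,[0,0,0],0]]'

```text
clock: 13.13
ee_pos: [0.5176, -0.1595, 0.0547]
ee_rot: [0.129, 0.992, -0.0, 0.001]
ft_force: [-1.0, 0.6, 6.8]
finger_gap: 0.0232
grasp_force: 34.2
```

drive_tool --deltas '[[1,[0,0,-0.7],0],[1,[0,0,-2],0],[1,[0,0,-4],0],[1,[0,0,-5.5],0],[1,[0,0,-5.5],0]]'

```text
clock: 13.55
ee_pos: [0.5185, -0.16, 0.1119]
ee_rot: [0.129, 0.992, -0.0, 0.002]
ft_force: [0.5, -0.4, -0.2]
finger_gap: 0.0229
grasp_force: 34.5
```

drive_tool --deltas '[[1,[2,0.6,0],0],[1,[4.7,1.4,0],0],[1,[7.3,2.2,0],0],[1,[8.1,2.5,0],0],[1,[8.1,2.5,0],0]]'

```text
clock: 13.97
ee_pos: [0.4429, -0.113, 0.1087]
ee_rot: [0.128, 0.992, 0.0, -0.001]
ft_force: [0.6, 0.8, 0.2]
finger_gap: 0.0231
grasp_force: 34.5
```

drive_tool --deltas '[[1,[0,0,0],0],[1,[0,0,1],0],[1,[0,0,2.6],0],[1,[0,0,3.6],0],[1,[0,0,4],0]]'

```text
clock: 14.38
ee_pos: [0.446, -0.1151, 0.0675]
ee_rot: [0.129, 0.992, -0.0, -0.0]
ft_force: [0.2, -0.5, -0.2]
finger_gap: 0.0231
grasp_force: 34.5
```

```bash
python3 - <<'E'
from h import *; import cv2
s=get_state();print(s['ee_pos'],s['clock'],s['ft_force'])
im=cams.get_image('scene');cv2.imwrite('pics/s5.png',cv2.resize(im[120:270,210:380],(680,600)))
E
```

```text
[ 0.44603988 -0.11513702  0.06751253] 14.3833 [ 0.23141254 -0.54974287 -0.22002072]
```

View pics/s5.png

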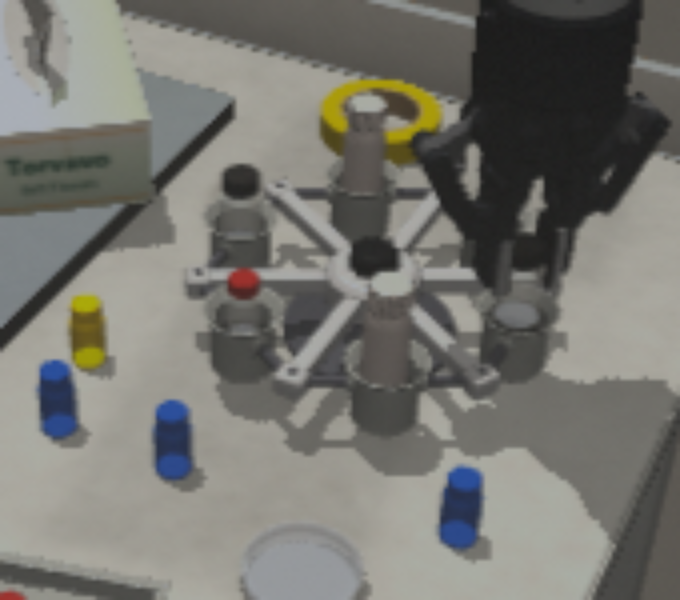

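drive_tool --deltas '[[1,[0,0,0.5],0],[1,[0,0,1.0],0],[1,[0,0,1.4],0],[1,[0,0,1.5],0],[1,[0,0,1.5],0]]'

```text
clock: 14.85
ee_pos: [0.4457, -0.115, 0.0544]
ee_rot: [0.129, 0.992, -0.0, 0.001]
ft_force: [-0.5, -0.6, 7.1]
finger_gap: 0.023
grasp_force: 35.1
```

drive_tool --deltas '[[0.7,[0,0,0],0],[0.5,[0,0,0],0],[0.3,[0,0,0],0],[0.3,[0,0,0],0],[0.3,[0,0,0],0]]'

```text
clock: 15.27
ee_pos: [0.4452, -0.1144, 0.0537]
ee_rot: [0.129, 0.992, 0.0, -0.0]
ft_force: [-0.7, -0.1, 0.5]
finger_gap: 0.0599
grasp_force: 0.0
```

drive_tool --deltas '[[0.3,[0,0,-2],0],[0.3,[0,0,-5],0],[0.3,[0,0,-8],0],[0.3,[0,0,-10],0],[0.3,[0,0,-10],0]]'

```text
clock: 15.68
ee_pos: [0.4472, -0.115, 0.1575]
ee_rot: [0.129, 0.992, -0.0, 0.003]
ft_force: [0.9, 0.1, 0.1]
finger_gap: 0.0599
grasp_force: 0.0
```

```bash
python3 - <<'E'
from h import *
cams.get_image('top');cams.get_image('top')
s=get_state();print(s['ee_pos'],s['clock'],s['finger_gap']);print(tool([.4115,.2038,.155]))
E
```

```text
[ 0.44549458 -0.11438516  0.15425539] 15.7833 0.06016116252940637
[11.4214197  29.89185973 -0.08775438]
```

drive_tool --deltas '[[0.3,[1.4,3.7,0],0],[0.3,[2.8,7.4,0],0],[0.3,[4.2,11.1,0],0],[0.3,[5.6,14.8,0],0],[0.3,[7.0,18.5,0],0]]'

```text
clock: 16.2
ee_pos: [0.4235, 0.0838, 0.1525]
ee_rot: [0.129, 0.992, -0.0, -0.001]
ft_force: [0.1, -0.5, -0.1]
finger_gap: 0.0596
grasp_force: 0.0
```

drive_tool --deltas '[[0.3,[1.4,3.7,0],0],[0.3,[2.8,7.4,0],0],[0.3,[4.0,10.4,0],0],[0.3,[4.4,11.4,0],0],[0.3,[4.4,11.4,0],0]]'

```text
clock: 16.62
ee_pos: [0.41, 0.207, 0.1523]
ee_rot: [0.126, 0.992, -0.0, -0.001]
ft_force: [0.3, -0.3, -0.4]
finger_gap: 0.0599
grasp_force: 0.0
```

drive_tool --deltas '[[0.3,[0,0,1],0],[0.3,[0,0,4.5],0],[0.3,[0,0,8],0],[0.3,[0,0,10],0],[0.3,[0,0,10],0]]'

```text
clock: 17.03
ee_pos: [0.4091, 0.2007, 0.0498]
ee_rot: [0.13, 0.992, -0.003, -0.003]
ft_force: [-0.4, -0.8, 0.2]
finger_gap: 0.0598
grasp_force: 0.0
```

```bash
python3 - <<'E'
from h import *
s=get_state();print(s['ee_pos'],s['clock'],s['joint_vel'].round(2));print(tool([.4115,.2038,.0245]))
E
```

```text
[0.4090501  0.20066181 0.04983897] 17.0333 [-0.01 -0.07  0.01 -0.06  0.01  0.11 -0.02]
[-0.17000535  0.38267918  2.53057176]
```

drive_tool --deltas '[[0.4,[0,0,1],0],[0.5,[0,0,2.2],0],[0.5,[0,0,2.9],0],[0.5,[0,0,2.9],0],[0.5,[0,0,2.9],0]]'

```text
clock: 17.45
ee_pos: [0.4116, 0.2031, 0.0251]
ee_rot: [0.129, 0.992, -0.0, -0.0]
ft_force: [0.4, 0.0, 0.3]
finger_gap: 0.0425
grasp_force: 0.0
```

drive_tool --deltas '[[0.7,[0,0,0],0],[1,[0,0,0],0],[1,[0,0,0],0],[1,[0,0,0],0],[1,[0,0,0],0]]' --grip_force 30

```text
clock: 17.87
ee_pos: [0.412, 0.2039, 0.0255]
ee_rot: [0.129, 0.992, 0.0, 0.001]
ft_force: [0.5, -0.8, 7.3]
finger_gap: 0.0172
grasp_force: 29.4
```

drive_tool --deltas '[[1,[0,0,0],0],[1,[0,0,0],0]]'

```text
clock: 18.03
ee_pos: [0.412, 0.2039, 0.0255]
ee_rot: [0.129, 0.992, 0.0, 0.001]
ft_force: [-1.3, -0.5, 6.5]
finger_gap: 0.0176
grasp_force: 29.4
```

drive_tool --deltas '[[1,[0,0,-1],0],[1,[0,0,-4],0],[1,[0,0,-8],0],[1,[0,0,-12],0],[1,[0,0,-13.5],0]]'

```text
clock: 18.45
ee_pos: [0.413, 0.2045, 0.1646]
ee_rot: [0.129, 0.992, 0.002, 0.002]
ft_force: [0.7, 1.4, -1.0]
finger_gap: 0.0172
grasp_force: 29.5
```

drive_tool --deltas '[[1,[-1.0,-1.7,0],0],[1,[-2.9,-4.8,0],0],[1,[-4.9,-8.2,0],0],[1,[-6.9,-11.5,0],0],[1,[-8.9,-14.8,0],0]]'

```text
clock: 18.87
ee_pos: [0.4597, 0.0364, 0.1602]
ee_rot: [0.129, 0.992, 0.0, 0.0]
ft_force: [1.0, 0.4, 0.3]
finger_gap: 0.0172
grasp_force: 29.5
```

drive_tool --deltas '[[1,[-2,-3.3,0],0],[1,[-4,-6.6,0],0],[1,[-6,-10,0],0],[1,[-8,-13.3,0],0],[1,[-9.6,-16.1,0],0]]'

```text
clock: 19.28
ee_pos: [0.5115, -0.1453, 0.1601]
ee_rot: [0.13, 0.992, -0.0, 0.0]
ft_force: [1.0, 0.3, 0.4]
finger_gap: 0.0172
grasp_force: 29.5
```

drive_tool --deltas '[[1,[-1.0,-1.5,0],0],[1,[-1.0,-1.5,0],0],[1,[-1.0,-1.5,0],0],[1,[-1.0,-1.5,0],0],[1,[-1.0,-1.5,0],0]]'

```text
clock: 19.7
ee_pos: [0.5169, -0.1576, 0.1598]
ee_rot: [0.128, 0.992, 0.0, -0.0]
ft_force: [-0.2, 0.2, 0.0]
finger_gap: 0.017
grasp_force: 29.5
```

```bash
python3 - <<'E'
from h import *
s=get_state();print(s['ee_pos'],s['clock'],s['joint_vel'].round(2));print(tool([.5174,-.1593,.0555]))
E
```

```text
[ 0.51686127 -0.15763027  0.15981029] 19.7 [-0.01 -0.    0.   -0.    0.   -0.    0.  ]
[-0.10035977 -0.15622913 10.4308515 ]
```

Vial offset in the fingers is unchanged, so I'll correct slightly and lower, checking the force.

drive_tool --deltas '[[1,[-0.1,-0.1,3],0],[1,[-0.1,-0.1,6],0],[1,[-0.1,-0.1,7.5],0],[1,[-0.1,-0.1,8.5],0],[1,[-0.1,-0.1,9],0]]'

```text
clock: 20.12
ee_pos: [0.5173, -0.1592, 0.0687]
ee_rot: [0.128, 0.992, 0.0, -0.001]
ft_force: [-0.2, 0.8, 0.1]
finger_gap: 0.0174
grasp_force: 29.5
```

drive_tool --deltas '[[1,[0,0,0.4],0],[1,[0,0,0.9],0],[1,[0,0,1.3],0],[1,[0,0,1.5],0],[1,[0,0,1.5],0]]'

```text
clock: 20.53
ee_pos: [0.5186, -0.1607, 0.0558]
ee_rot: [0.129, 0.992, -0.0, 0.001]
ft_force: [-0.0, 0.8, 5.0]
finger_gap: 0.0173
grasp_force: 30.0
```

On the floor. Release and retreat.

drive_tool --deltas '[[0.7,[0,0,0],0],[0.5,[0,0,0],0],[0.3,[0,0,0],0],[0.3,[0,0,0],0],[0.3,[0,0,0],0]]'

```text
clock: 20.95
ee_pos: [0.5178, -0.1606, 0.0548]
ee_rot: [0.129, 0.992, -0.0, -0.0]
ft_force: [-0.5, -0.1, 0.6]
finger_gap: 0.06
grasp_force: 0.0
```

drive_tool --deltas '[[0.3,[0,0,-2],0],[0.3,[0,0,-5],0],[0.3,[0,0,-8],0],[0.3,[0,0,-12],0],[0.3,[0,0,-14],0]]'

```text
clock: 21.37
ee_pos: [0.5188, -0.1611, 0.1988]
ee_rot: [0.129, 0.992, -0.0, 0.002]
ft_force: [1.4, -1.1, -0.5]
finger_gap: 0.0599
grasp_force: 0.0
```

drive_tool --deltas '[[0.3,[5,13,0],0],[0.3,[5,13,0],0],[0.3,[8,19,0],0],[0.3,[8,19,0],0],[0.3,[8,19,0],0]]'

```text
clock: 21.78
ee_pos: [0.4883, 0.0456, 0.1949]
ee_rot: [0.129, 0.992, 0.0, 0.0]
ft_force: [1.0, -1.0, -0.7]
finger_gap: 0.0597
grasp_force: 0.0
```

drive_tool --deltas '[[0.3,[4,10,0],0],[0.3,[4,10,0],0],[0.3,[4,10,0],0],[0.3,[4,10,0],0],[0.3,[4,10,0],0]]'

```text
clock: 22.2
ee_pos: [0.4755, 0.1521, 0.1946]
ee_rot: [0.127, 0.992, 0.0, -0.0]
ft_force: [0.0, -1.3, 1.3]
finger_gap: 0.06
grasp_force: 0.0
```

```bash
python3 - <<'E'
from h import *; import cv2
print(get_state()['ee_pos'])
a=cams.get_image('top')[160:260,230:345];b=cams.get_image('scene')[130:250,235:365]
cv2.imwrite('pics/fin.png',np.hstack([cv2.resize(a,(400,400),interpolation=2),cv2.resize(b,(400,400),interpolation=2)]))
E
```

```text
[0.47551788 0.15208455 0.19463391]
```

View pics/fin.png

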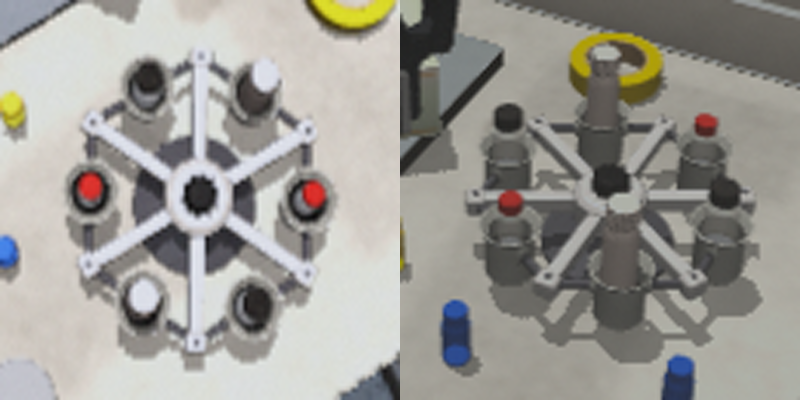

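Final view: red caps are at left and right, black caps at upper left and lower right, and white caps at upper right and lower left. All six stand upright and seated.

```bash
python3 -c "
from bench import order
print(order.job_done())"
```

```text
the job is handed in; nothing more can be done
None
```

I handed the job in at about 22 s of the 96 s limit: in the final pictures all three pairs sit in directly opposite buckets, upright and let go, with the tape roll and dish untouched; no verdict came back.

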